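Release a thin glass beaker from its drying stand onto the stirrer

TASK

Swing fully open, and leave open, the keeper bar over the mouth of the glass beaker that leans in the blue-based stand; it gives one way only, and you must find which by trying gently, with a light grip, without forcing it. Then take the thin-walled beaker out just as lightly (about 25 N a finger, never over 40 N) and set it down softly, upright and fully on the stirrer's round white plate, and let go. Leave the other keeper as it is and the loose things round about where they stand.

Things in the scene. Friction and masses are not known exactly. Their poses are not given: they have to be found in the camera images.
- beaker: Empty thin-walled 100 ml glass beaker, 54 mm diameter, 70 mm tall, 60 to 120 g. Origin: centre of its underside; z runs along its axis to the open mouth. At the start it leans 32 degrees from vertical in the stand, mouth towards the stand's -x, its rim 81 to 110 mm above the bench, and draws out along its axis. Over 40 N a finger, a knock or pressing down with over 30 N breaks it.
- stand: Fixed drying stand: blue base plate 136 x 252 x 10 mm with two grey leaning troughs side by side, centred at y = -65 mm (holds the beaker) and y = +65 mm (empty). Origin: under the base; z up, -x is the side the mouths lean to, roughly the robot. Each trough lies under the beaker on its -x side, with lips rising 8 mm; the beaker's left and right (y) sides are free for fingers.
- place (a point): Centre of the beaker's underside when it sits in its place, on the stand at (0, -65, 36) mm of the stand's frame; axes as the stand's.
- knob_a (a point): Red upright round knob of keeper a, 14 mm in diameter, standing 34 mm up from the free end of the bar, top 160 mm above the bench; this point is on its axis, 17 mm below its top and 17 mm above the bar. Swings on a level circle of 65 mm radius about post_a's axis. One keeper is over the beaker, the other over the empty place; which is which changes.
- knob_b (a point): Red upright round knob of keeper b, 14 mm in diameter, standing 34 mm up from the free end of the bar, top 160 mm above the bench; this point is on its axis, 17 mm below its top and 17 mm above the bar. Swings on a level circle of 65 mm radius about post_b's axis. One keeper is over the beaker, the other over the empty place; which is which changes.
- post_a: Fixed vertical steel post, 12 mm diameter, with keeper a on top; the keeper pivots on its axis. It stands 40 mm behind (stand +x) a place of the stand. Origin: centre of its foot, 10 mm above the bench. The keeper bar is 12 mm wide, 8 mm thick, its underside 118 mm above the bench, 8 mm over the highest point of the beaker's rim; closed, it points to the stand's -x across the beaker's mouth.
- post_b: Fixed vertical steel post, 12 mm diameter, with keeper b on top; the keeper pivots on its axis. It stands 40 mm behind (stand +x) a place of the stand. Origin: centre of its foot, 10 mm above the bench. The keeper bar is 12 mm wide, 8 mm thick, its underside 118 mm above the bench, 8 mm over the highest point of the beaker's rim; closed, it points to the stand's -x across the beaker's mouth.
- keeper_a (a joint): Angle of keeper a: about 0 (within 0.08) when closed over its place; positive turns counterclockwise seen from above. It swings 1.5 rad one way and meets a hard stop at 0.12 rad the other way; one of the two keepers opens clockwise, the other counterclockwise, found by trying. About 0.5 N moves the knob; pinching or pushing it hard (over 40 N a finger) counts as forcing.
- keeper_b (a joint): Angle of keeper b: about 0 (within 0.08) when closed over its place; positive turns counterclockwise seen from above. It swings 1.5 rad one way and meets a hard stop at 0.12 rad the other way; one of the two keepers opens clockwise, the other counterclockwise, found by trying. About 0.5 N moves the knob; pinching or pushing it hard (over 40 N a finger) counts as forcing.
- stirrer: Fixed white magnetic stirrer, 118 x 104 mm, 35 mm tall, black knob on its front (-x). Origin: on the bench, below the centre of its round plate; z up.
- plate (a point): Centre of the top face of the stirrer's round white plate, 92 mm diameter, 40 mm above the bench. The beaker (54 mm) goes here: fully on the plate means centre within 20 mm.
- bottle: Bystander, loose: white plastic bottle without cap, 58 mm wide, 116 mm tall. Origin: centre of its underside. Not to be moved.
- petri: Bystander, loose: closed petri dish lying flat, 91 mm diameter, 16 mm tall. Origin: centre of its underside. Not to be moved.
- boat: Bystander, loose: white square weighing boat, 66 x 66 x 14 mm, light. Origin: centre of its underside. Not to be moved.

How it is judged:
By the outcome, as a careful person would: the job done as asked, in the order asked, and still so for the second after the job is handed in, with the robot touching nothing.
It also fails if it takes over 51 s, if anything falls off the work surface, if the arm or the gripper's body presses on something with over 40 N, if the wrist force passes 120 N, or if a joint passes its speed limit or range.

ROBOT

A 6-joint arm with a two-finger parallel gripper is mounted at the origin on the work surface; the furniture and walls round the work are solid. World frame = base frame: x ahead of the robot, y to its left, z up, the work surface at z = 0. Lengths are in m, angles in rad, forces in N, time in s.
With the tool pointing down it reaches from about 0.25 to 0.775 m from the base axis. Payload 8.9 kg.
Tool frame: the origin (TCP) lies at the very end of the fingers, on their centre line; the grasp point (between the pads) lies 19 mm behind it; z points along the fingers, y is the line along which they close (so a half turn about z gives the same grasp; the last joint's range is limited). The gripper opens to 85 mm and grips with 20 to 120 N. Pads are 22 mm wide; open, the fingers measure 114 mm over their backs; the gripper's body (76 mm by 85 mm) begins 54 mm behind the grasp point. The pads swing forward as they close: fully open they stand 13 mm farther back than shut.
Start: joints at [0.962, 0.291, -0.153, 1.127, 0, 1.431], TCP at [0.238, 0.468, 0.231] pointing down, gripper open.
Joint ranges: [-2.52, 2.52], [-0.91, 1.74], [-1.3, 1.37], [-1.96, 2.02], [-1.52, 1.47], [-3.14, 3.14]. Speed limits (rad/s): [2.22, 2.22, 2.79, 3.14, 3.14, 3.14].

INTERFACE

Orientations are given as a unit quaternion [w, x, y, z].
In Python, from workcell import * gives the robot as it stands. Calls block until the motion is done:
- goto(position, orientation): joint-space move of the TCP to a pose.
- move_l(position, rotation=None, max_speed=0.15, until_force=None): straight line of the TCP; rotation=None keeps the orientation; max_speed is the mean speed in m/s. With until_force (N) it stops when the force on the tool has changed by that much, and returns True; else False.
- movej(angles): joint-space move.
- set_gripper(opening, effort=None): finger opening in m; effort is the grip in N (None keeps the last); returns when the fingers have stopped.
- wait(seconds).
- solve_ik(position, orientation): joint angles nearest the present ones, or None.
- read_state(): the state.
- read_camera(name): name is "scene" or "top" or "wrist"; returns a dict with "frame" (420x560x3 uint8, red, green, blue), "depth" (420x560 float32, m along the optical axis (not along the pixel's ray), 0 where there is no reading), "fx", "fy", "cx", "cy" (pixels), "dist" ([k1, k2, p1, p2, k3] as OpenCV has them; the pictures are not rectified), "cam_to_world" (4x4, takes a point from camera to world coordinates); the wrist camera has in their place "hand_eye" (4x4, takes a point from camera to tool coordinates, whose origin is the TCP and whose axes are the flange's). Camera axes: x right, y down, z forward; pixel columns grow to the right and rows downward; lengths in m; the calibration is good to about 2 mm. A picture is of the moment at which its call begins: read the wrist's pose just before it.
A pose or a line that the arm cannot do raises IKError and nothing moves.
- sign_off(): hands the job in; it is judged then, once.
Trained networks look in a picture, given as the dict that the camera call returned (one of the last four; its "shot" number tells which), for a name from the list of things; names that differ only in an ending like _2 or _b are one class to them, and where a whole thing is asked for, a point or a joint stands for the part that bears it (a point fixed in the world has none). Each returns a list of dicts, best first, with "p" (0 to 1); they miss things now and then, are a little off and sometimes report something else, mostly with a low value. They report only what shows in the picture. A call takes as long as a camera call.
- masks_of(picture, thing): "mask" (420x560 bool, what is visible of it).
- landmark_of(picture, thing): "position" ([x, y, z] in m, in world coordinates, good to about 4 mm: a listed point, or the origin of a listed thing).
The state is a dict: "clock": time; "qpos": joint angles; "qvel": joint speeds; "joint_torque": joint torques, N m; "eef_pos": TCP position; "tcp_rot": TCP orientation; "ft_force": force on the tool from outside, world axes, zero at the start; "torque": the same for the moment, N m; "opening": finger opening in m; "grasp_force": force on a finger pad.
Only numpy, scipy, OpenCV 4.12 (cv2) and the standard library are available. Lean on these libraries where they do the work, as an engineer would, in place of code of your own. Each camera call takes 0.05 s, during which the arm holds its last target. There are 200 camera calls.

## Working session

There is one attempt and no reset: what is moved stays moved. The work goes in short steps, each a Python script; the robot and the scene stay as the last script left them, time stands still between calls to the robot, and variables do not carry over. Pictures are saved under pics/ and viewed, at most 10 in all, crops included, and the job is handed in when it is done.

```bash
ls; mkdir -p pics
python3 - <<'E'
from workcell import *
import cv2,numpy as np
for c in ["scene","top"]:
    p=read_camera(c); cv2.imwrite(f"pics/{c}0.png",p["frame"][:,:,::-1])
    for t in ["beaker","stand","place","knob_a","knob_b","post_a","post_b","stirrer","plate","bottle","petri","boat"]:
        print(c,t,[(np.round(d["position"],3).tolist(),round(d["p"],2)) for d in landmark_of(p,t)[:3]])
s=read_state();print(s["clock"],s["tcp_rot"],s["eef_pos"])
E
```

```text
pics
scene beaker [([0.546, 0.414, 0.036], 0.61)]
scene stand [([0.538, 0.482, -0.001], 0.86), ([0.521, 0.405, 0.146], 0.36), ([0.506, 0.546, 0.145], 0.35)]
scene place [([0.544, 0.412, 0.036], 0.76)]
scene knob_a [([0.505, 0.546, 0.145], 0.75), ([0.524, 0.405, 0.145], 0.64)]
scene knob_b [([0.505, 0.546, 0.145], 0.75), ([0.524, 0.405, 0.145], 0.64)]
scene post_a [([0.584, 0.418, 0.011], 0.84)]
scene post_b [([0.584, 0.418, 0.011], 0.84)]
scene stirrer [([0.613, 0.155, 0.0], 0.84), ([0.469, 0.207, 0.0], 0.35)]
scene plate []
scene bottle [([0.693, 0.253, 0.001], 0.83)]
scene petri [([0.471, 0.206, -0.001], 0.75)]
scene boat []
top beaker [([0.544, 0.414, 0.034], 0.59)]
top stand [([0.538, 0.477, 0.002], 0.84)]
top place [([0.546, 0.414, 0.039], 0.76), ([0.612, 0.149, -0.0], 0.23)]
top knob_a [([0.521, 0.41, 0.143], 0.86), ([0.506, 0.541, 0.142], 0.77)]
top knob_b [([0.521, 0.41, 0.143], 0.86), ([0.506, 0.541, 0.142], 0.77)]
top post_a [([0.568, 0.542, 0.006], 0.88), ([0.581, 0.421, 0.01], 0.81)]
top post_b [([0.568, 0.542, 0.006], 0.88), ([0.581, 0.421, 0.01], 0.81)]
top stirrer [([0.612, 0.148, 0.002], 0.96)]
top plate [([0.613, 0.154, 0.039], 0.57)]
top bottle [([0.695, 0.253, -0.002], 0.83)]
top petri [([0.472, 0.208, 0.002], 0.66), ([0.508, 0.541, 0.143], 0.16)]
top boat [([0.613, -0.023, -0.006], 0.73), ([0.582, 0.418, 0.012], 0.51)]
1.3 [ 6.86292709e-06  2.32728343e-01  9.72541782e-01 -1.15045220e-05] [0.23765542 0.46813182 0.2313076 ]
```

View pics/scene0.png

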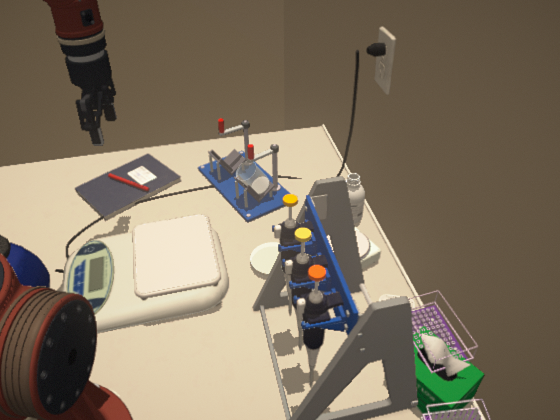

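View pics/top0.png

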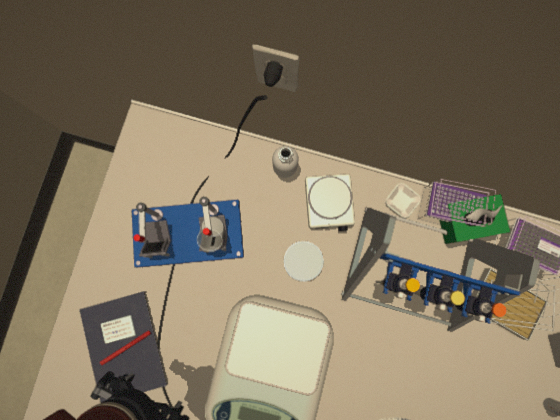

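The scene shows the blue stand with two red knobs at about (221,125) and (251,151); the beaker is in the nearer place at (258,180). The tall tube rack stands at x=260–400. In the top view the stand is at (188,234) with the beaker at (210,233) under the right-hand keeper, and the stirrer plate is at (330,197) with the bottle at (285,160) and the rack close to its right. Next I'll measure the stand's yaw and the free space.

```bash
cat > h.py <<'E'
from workcell import *
import cv2,numpy as np
from scipy.spatial.transform import Rotation as R
def cloud(p):
    v,u=np.mgrid[:420,:560]; K=np.array([[p["fx"],0,p["cx"]],[0,p["fy"],p["cy"]],[0,0,1.]])
    n=cv2.undistortPoints(np.stack([u,v],-1).reshape(-1,1,2).astype(float),K,np.array(p["dist"],float)).reshape(420,560,2)
    d=p["depth"]; P=np.dstack([n[...,0]*d,n[...,1]*d,d])
    T=p["cam_to_world"] if "cam_to_world" in p else None
    if T is None: return P
    P=P@T[:3,:3].T+T[:3,3]; P[d==0]=np.nan; return P
def quat(zdir,ydir):
    z=np.array(zdir,float);z/=np.linalg.norm(z);y=np.array(ydir,float);y-=z*(y@z);y/=np.linalg.norm(y)
    return R.from_matrix(np.stack([np.cross(y,z),y,z],1)).as_quat()[[3,0,1,2]]
E
python3 - <<'E'
from h import *
p=read_camera("top");P=cloud(p);f=p["frame"].astype(int)
blue=(f[...,2]>f[...,0]+40)&(f[...,2]>f[...,1]+20)&(abs(P[...,2]-.010)<.01)&(P[...,1]>.3)
Q=P[blue];print(blue.sum(),np.median(Q[:,2]))
m=blue.astype(np.uint8)
r=cv2.minAreaRect((Q[:,:2]*1000).astype(np.float32));print(r)
red=(f[...,0]>150)&(f[...,1]<70)&(P[...,1]>.35)&(P[...,2]>.1)
for s in(0,1):
    k=P[red&((P[...,1]>.48)==s)];print("knob",len(k),np.median(k,0))
# circle fit plate
mk=(abs(P[...,2]-.04)<.004)&(np.hypot(P[...,0]-.613,P[...,1]-.152)<.06);print("plate",mk.sum(),np.nanmean(P[mk],0), np.median(P[mk],0))
s=read_camera("scene");A=np.concatenate([P.reshape(-1,3),cloud(s).reshape(-1,3)])
xs=np.arange(.44,.80,.02);ys=np.arange(.30,-.02,-.02)
print("y:",np.round(ys,2))
for x in xs[::-1]:
    print(round(x,2),[int(1000*max([0,*A[(abs(A[:,0]-x)<.01)&(abs(A[:,1]-y)<.01)&(A[:,2]<.5)][:,2]])) for y in ys])
# ik check for knob grasp yaw
post=np.array([.583,.420])
q0=read_state()["qpos"]
for ang in (-1.5,-.75,0,.75,1.5):
    th=.18+ang; d=np.array([-np.cos(th),-np.sin(th)]);pos=[*(post+.065*d),.140]; t=[-d[1],d[0],0]
    for sg in(1,-1): q=solve_ik(pos,quat([0,0,-1],np.array(t)*sg));print(ang,sg,None if q is None else np.round(q,2))
yaw=.1
E
```

```text
3500 0.010127183088542935
((527.3511352539062, 478.2430725097656), (133.10411071777344, 250.2634735107422), 6.636159420013428)
knob 30 [0.51831464 0.40745315 0.16010039]
knob 34 [0.50343216 0.5416642  0.15986799]
plate 1528 [0.61036499 0.15330865 0.03967864] [0.61056007 0.15255756 0.03981427]
y: [ 0.3   0.28  0.26  0.24  0.22  0.2   0.18  0.16  0.14  0.12  0.1   0.08
  0.06  0.04  0.02 -0.  ]
0.78 [0, 0, 0, 0, 0, 0, 0, 0, 0, 0, 0, 0, 0, 0, 0, 0]
0.76 [499, 499, 499, 493, 0, 0, 0, 0, 0, 0, 0, 0, 0, 0, 0, 0]
0.74 [391, 418, 499, 499, 499, 499, 499, 471, 0, 0, 0, 0, 0, 0, 0, 0]
0.72 [388, 399, 392, 86, 6, 7, 499, 499, 499, 499, 499, 0, 0, 0, 0, 0]
0.7 [387, 386, 118, 116, 82, 4, 4, 4, 7, 9, 499, 499, 499, 499, 499, 0]
0.68 [3, 106, 119, 116, 83, 3, 4, 4, 3, 31, 11, 5, 7, 485, 499, 499]
0.66 [4, 78, 86, 84, 3, 38, 41, 42, 43, 40, 36, 4, 4, 4, 3, 14]
0.64 [5, 4, 3, 5, 3, 41, 44, 43, 44, 43, 40, 5, 5, 5, 12, 18]
0.62 [4, 4, 3, 4, 3, 43, 44, 45, 43, 45, 42, 5, 6, 4, 16, 17]
0.6 [4, 3, 3, 3, 3, 43, 43, 43, 44, 43, 42, 22, 35, 5, 16, 16]
0.58 [4, 3, 3, 5, 5, 41, 43, 44, 45, 42, 37, 124, 127, 
[... 191 characters left out ...]
3, 0, 5]
0.5 [3, 3, 3, 18, 19, 19, 19, 5, 4, 5, 285, 287, 4, 2, 4, 5]
0.48 [3, 4, 18, 19, 19, 21, 19, 18, 4, 5, 272, 276, 269, 265, 5, 2]
0.46 [3, 5, 19, 19, 19, 19, 21, 18, 4, 6, 227, 268, 269, 269, 269, 269]
0.44 [3, 6, 3, 19, 19, 20, 19, 4, 4, 119, 176, 239, 305, 304, 234, 269]
-1.5 1 [ 0.61  0.78  0.43  1.22  0.   -1.21]
-1.5 -1 [0.61 0.78 0.43 1.22 0.   1.93]
-0.75 1 [ 0.61  0.68  0.23  1.13  0.   -1.97]
-0.75 -1 [0.61 0.68 0.23 1.13 0.   1.18]
0 1 [ 0.56  0.6   0.1   1.07  0.   -2.77]
0 -1 [0.56 0.6  0.1  1.07 0.   0.38]
0.75 1 [0.48 0.6  0.09 1.06 0.   2.69]
0.75 -1 [ 0.48  0.6   0.09  1.06  0.   -0.45]
1.5 1 [0.44 0.66 0.2  1.11 0.   1.9 ]
1.5 -1 [ 0.44  0.66  0.2   1.11  0.   -1.24]
```

The stand's yaw is 0.116 rad, and its origin matches the networks' report. I'll grip the beaker's knob lightly and try each way.

```bash
cat >> h.py <<'E'
yaw=.116; ex=np.array([np.cos(yaw),np.sin(yaw),0]); ey=np.array([-ex[1],ex[0],0])
O=np.array([.538,.4794,0]); place=O-.065*ey+[0,0,.036]; post=O-.065*ey+.04*ex
def kpose(a,z=.131,rad=.065):
    th=yaw+a; d=np.array([-np.cos(th),-np.sin(th),0]); t=np.array([d[1],-d[0],0])
    p=post+rad*d; p[2]=z; return p,quat([0,0,-1],t)
def st(m=""):
    s=read_state(); print(m,"t",round(s["clock"],2),np.round(s["eef_pos"],4),"F",np.round(s["ft_force"],1),"op",round(s["opening"],4),"g",round(s["grasp_force"],1),flush=True); return s
E
python3 - <<'E'
from h import *
a=.06
set_gripper(.036,20)
p,q=kpose(a,.22); goto(p,q); st("above")
pic=read_camera("scene"); cv2.imwrite("pics/s1.png",pic["frame"][:,:,::-1])
print([(np.round(d["position"],4),round(d["p"],2)) for d in landmark_of(read_camera("wrist"),"knob_a")[:2]])
p,q=kpose(a); r=move_l(p,q,max_speed=.1,until_force=5); st(f"down {r}")
set_gripper(0.0,20); st("grip")
p,q=kpose(a+.25); r=move_l(p,q,max_speed=.04,until_force=4); s=st(f"ccw {r}")
if r:
    v=s["eef_pos"]-post; print("ang",np.arctan2(-v[1],-v[0])-yaw)
    p,q=kpose(a); move_l(p,q,max_speed=.04); st("back")
    p,q=kpose(a-.25); r=move_l(p,q,max_speed=.04,until_force=4); st(f"cw {r}")
E
```

```text
above t 3.05 [0.5205 0.4085 0.22  ] F [-0.5 -0.4 -0.8] op 0.0361 g 0.0
[(array([0.5218, 0.4061, 0.1432]), 0.71), (array([0.5054, 0.5402, 0.1377]), 0.63)]
down False t 4.24 [0.5217 0.4084 0.1317] F [-0.3 -0.2  0.4] op 0.0358 g 0.0
grip t 4.56 [0.5216 0.4083 0.1317] F [ 0.4 -0.4  4.1] op 0.0134 g 21.4
ccw False t 5.12 [0.5264 0.3928 0.1316] F [-0.6  0.3  5.5] op 0.0131 g 21.8
```

View pics/s1.png

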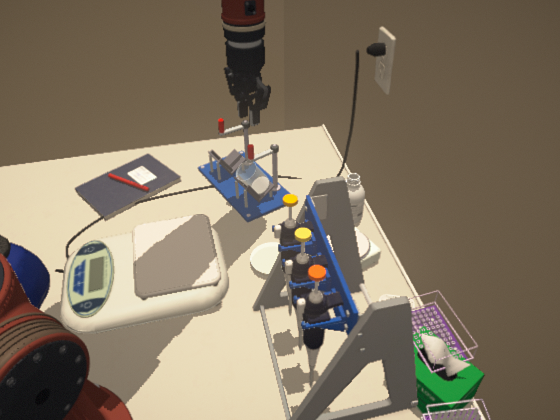

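Image shows the gripper at (247,95), over the beaker's knob. Counterclockwise gives freely, so I'll continue to the end that way.

Run:
```python
from h import *
for a in (.61,.91,1.21,1.42):
    p,q=kpose(a); r=move_l(p,q,max_speed=.06,until_force=12); s=st(f"{a} {r}")
    if r: break
p,q=kpose(1.54); r=move_l(p,q,max_speed=.03,until_force=5); s=st(f"end {r}")
v=s["eef_pos"]-post; print("ang",np.arctan2(-v[1],-v[0])-yaw)
set_gripper(.03); st("rel")
p=read_state()["eef_pos"].copy(); p[2]=.23; move_l(p,max_speed=.2); st("up")
pic=read_camera("top"); cv2.imwrite("pics/t2.png",cv2.resize(pic["frame"][150:300,100:380,::-1],None,fx=2.5,fy=2.5))
k=landmark_of(pic,"knob_a");print([(np.round(d["position"],4),round(d["p"],2)) for d in k[:3]])
print("beaker",landmark_of(pic,"beaker")[:1])
# pregrasp IK
ax=-np.sin(np.radians(32))*ex+[0,0,np.cos(np.radians(32))]
for sg in(1,-1):
    for s_ in (.025,.095,.15): 
        q=solve_ik(place+ax*s_,quat(-ax,ey*sg)); print(sg,s_,None if q is None else np.round(q,2))
    for z in(.06,.15,.25): q=solve_ik([.612,.153,z],quat([0,0,-1],ey*sg)); print(sg,z,None if q is None else np.round(q,2))
```

```text
0.61 False t 5.59 [0.537  0.3767 0.1316] F [-0.2  0.4  4.8] op 0.0131 g 21.8
0.91 False t 6.07 [0.5519 0.3645 0.1316] F [-0.7  1.6  5.3] op 0.0128 g 21.8
1.21 False t 6.54 [0.5697 0.3575 0.1316] F [-1.8  3.3  5.7] op 0.013 g 21.8
1.42 False t 6.92 [0.5834 0.3557 0.1316] F [-1.6  4.   5.6] op 0.0128 g 21.7
end True t 7.17 [0.5868 0.3559 0.1317] F [-3.  -0.3  5.8] op 0.0131 g 21.8
ang 1.4797709876456693
rel t 7.47 [0.587  0.3555 0.1309] F [-0.2 -0.2 -0.1] op 0.03 g 0.0
up t 8.12 [0.5867 0.3553 0.2289] F [-0.8 -0.2 -0.7] op 0.0299 g 0.0
[(array([0.5062, 0.5401, 0.1429]), 0.42)]
beaker []
1 0.025 [ 0.69  0.49 -0.59  0.01 -0.29  0.5 ]
1 0.095 [ 0.73  0.35 -0.6   0.15 -0.31  0.54]
1 0.15 [ 0.77  0.25 -0.59  0.27 -0.33  0.57]
1 0.06 [ 0.13  0.62 -0.1   0.85  0.    0.01]
1 0.15 [0.13 0.54 0.02 1.05 0.   0.01]
1 0.25 [0.13 0.49 0.2  1.28 0.   0.01]
-1 0.025 [ 0.69  0.49 -0.59  0.01 -0.29 -2.64]
-1 0.095 [ 0.73  0.35 -0.6   0.15 -0.31 -2.6 ]
-1 0.15 [ 0.77  0.25 -0.59  0.27 -0.33 -2.57]
-1 0.06 [ 0.13  0.62 -0.1   0.85  0.   -3.13]
-1 0.15 [ 0.13  0.54  0.02  1.05  0.   -3.13]
-1 0.25 [ 0.13  0.49  0.2   1.28  0.   -3.13]
```

View pics/t2.png

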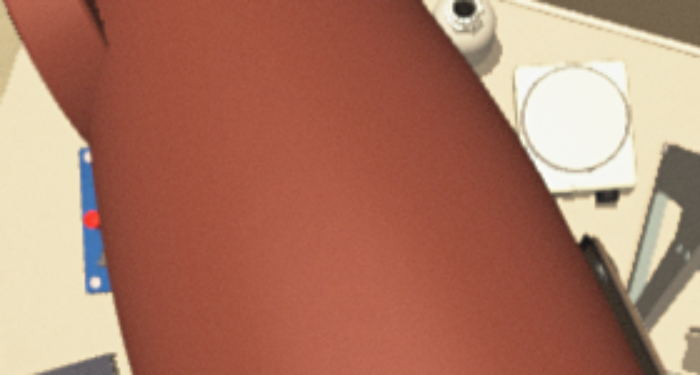

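The arm hides the keeper in this view; only the stirrer at (577,118), the bottle at (467,15) and the other knob at (92,218) show. I'll move to the pre-grasp pose and look again with the wrist camera.

```bash
cat >> h.py <<'E'
ax=-np.sin(np.radians(32))*ex+np.array([0,0,np.cos(np.radians(32))]); qb=quat(-ax,ey)
E
python3 - <<'E'
from h import *
set_gripper(.085,25)
goto(place+ax*.2,qb); wait(.2); s=st("pre")
w=read_camera("wrist"); S=read_camera("scene")
Rt=R.from_quat(np.roll(s["tcp_rot"],-1)).as_matrix()
for n,p in(("w",w),("s",S)):
  for t in("beaker","place","knob_a","post_a"):
    print(n,t,[(np.round(d["position"],4),round(d["p"],2)) for d in landmark_of(p,t)[:3]])
cv2.imwrite("pics/w3.png",np.hstack([cv2.resize(w["frame"],(400,300)),cv2.resize(S["frame"][60:270,140:420],(400,300))])[:,:,::-1])
# stand blue + rim from wrist depth
P=cloud(w)@w["hand_eye"][:3,:3].T+w["hand_eye"][:3,3]; P=P@Rt.T+s["eef_pos"]
m=[d for d in masks_of(w,"beaker")]
if m:
    Q=P[m[0]["mask"]&(w["depth"]>0)]; L=np.stack([(Q-place)@ex,(Q-place)@ey,(Q-place)@ax],1)
    print(m[0]["p"],len(Q),np.percentile(L,[1,10,50,90,99],axis=0).round(4))
np.savez("w3.npz",P=P,f=w["frame"],m=m[0]["mask"] if m else 0)
E
```

```text
pre t 10.62 [0.4407 0.4026 0.2056] F [-0.7  0.7  0.2] op 0.0849 g 0.0
w beaker [(array([0.541 , 0.4135, 0.035 ]), 0.69)]
w place [(array([0.5871, 0.3559, 0.1428]), 0.25)]
w knob_a [(array([0.5093, 0.5387, 0.1395]), 0.84), (array([0.5856, 0.3559, 0.1417]), 0.62)]
w post_a [(array([0.5667, 0.5483, 0.013 ]), 0.94)]
s beaker [(array([0.5443, 0.4141, 0.0353]), 0.93)]
s place [(array([0.5447, 0.4093, 0.0335]), 0.78), (array([0.6955, 0.2559, 0.0016]), 0.48)]
s knob_a [(array([0.5052, 0.543 , 0.1464]), 0.56), (array([0.5888, 0.3491, 0.1442]), 0.48)]
s post_a [(array([0.5692, 0.5456, 0.0103]), 0.85), (array([0.5834, 0.4176, 0.009 ]), 0.84), (array([0.5854, 0.354 , 0.1462]), 0.23)]
0.76 3458 [[-0.0602 -0.026   0.0013]
 [-0.0427 -0.0213  0.0025]
 [-0.008  -0.001   0.0231]
 [ 0.0089  0.0198  0.0697]
 [ 0.0156  0.0243  0.0713]]
```

View pics/w3.png

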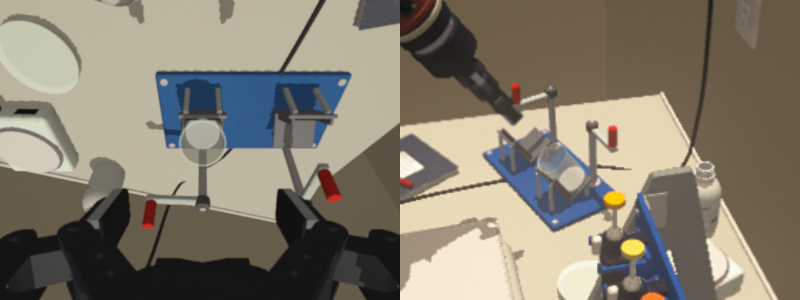

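The left half is the wrist view: the bar has swung fully aside with its knob at (149,213), the beaker is clear at (204,140), and the other keeper is untouched at (330,185). The right half (scene) agrees. Now I'll grasp the beaker lightly and draw it out along its axis.

Run:
```python
from h import *
b=place-.0008*ey
print(move_l(b+ax*.1,qb,max_speed=.15)); r=move_l(b+ax*.018,qb,max_speed=.07,until_force=5); st(f"in {r}")
if r: raise SystemExit
set_gripper(.060,25); st("near"); set_gripper(.04,25); s=st("grip")
if s["grasp_force"]<10: raise SystemExit
r=move_l(b+ax*.03,qb,max_speed=.03,until_force=15); st(f"p1 {r}")
move_l(b+ax*.11,qb,max_speed=.08); st("out")
p=b+ax*.11; p[2]+=.12; move_l(p,qb,max_speed=.15); wait(.2); st("up")
pic=read_camera("scene"); cv2.imwrite("pics/s4.png",pic["frame"][:,:,::-1])
```

```text
False
in False t 13.31 [0.5362 0.4131 0.0517] F [-0.4  0.3 -0.2] op 0.085 g 0.0
near t 13.68 [0.5361 0.413  0.0514] F [0.2 1.1 0.3] op 0.0604 g 0.0
grip t 13.91 [0.5361 0.4131 0.0515] F [-3.6 -0.4  4.2] op 0.0519 g 24.9
p1 False t 14.46 [0.5297 0.4122 0.0615] F [ 0.4 -0.5 -1. ] op 0.0516 g 26.0
out t 15.61 [0.4877 0.4071 0.1288] F [ 0.7 -0.2 -1.7] op 0.0516 g 26.0
up t 16.76 [0.4873 0.407  0.2481] F [-0.9 -0.7 -1.4] op 0.0514 g 26.0
```

View pics/s4.png

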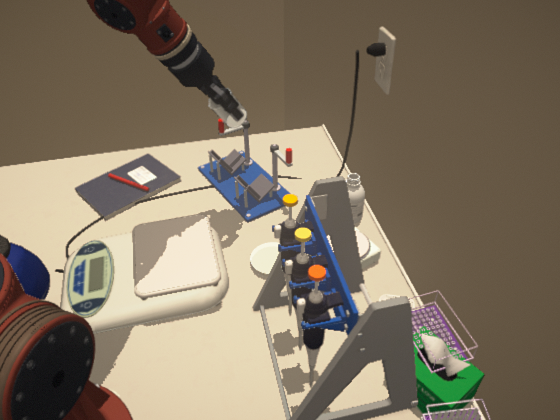

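The beaker is held and clear of the stand at (228,108), the keeper is open with its knob at (289,155), and nothing else has been disturbed. The tall rack stands near the plate, so I'll check the arm's link clearance from the IK first.

Run:
```python
from h import *
rng=np.random.default_rng(0)
best=None
D=[]
while len(D)<40:
    p=[rng.uniform(.35,.6),rng.uniform(.05,.45),rng.uniform(.1,.35)]
    z=np.array([rng.uniform(-.1,.7),rng.uniform(-.4,.4),-1]); 
    q=solve_ik(p,quat(z,[rng.uniform(-.5,.5),1,0]))
    if q is not None: D.append((np.array(p),np.array(q)))
Ry=lambda a:R.from_euler("y",a).as_matrix();Rz=lambda a:R.from_euler("z",a).as_matrix()
I=np.eye(3)
def blocks(q,sg):
    A=Rz(q[0]);B=A@Ry(q[1]);C=A@Ry(q[1]-q[2]);Dm=A@Ry(q[1]-q[2]+q[3]);E=Dm@Rz(sg*q[4])
    # r0,dy,h | a1,a | b,bz | c | t
    return np.stack([A[:,0],A[:,1],A[:,2],B[:,0],B[:,2],C[:,0],C[:,2],Dm[:,0],E[:,0]],1)
for sg in(1,-1):
    M=np.vstack([blocks(q,sg) for p,q in D]);y=np.concatenate([p for p,q in D])
    x,res,rk,_=np.linalg.lstsq(M,y,rcond=None);e=np.abs(M@x-y).max();print(sg,rk,e,x.round(4))
    if best is None or e<best[0]: best=(e,sg,x)
e,sg,x=best
for z in(.06,.16,.26):
    q=solve_ik([.611,.153,z],quat([0,0,-1],ey)); B=blocks(np.array(q),sg)*x
    c=np.cumsum(B,1)
    print(z,"elbow",c[:,4].round(3),"wrist4",c[:,6].round(3),"w5",c[:,7].round(3),"tcp",c[:,8].round(3))
print(read_state()["clock"])
```

```text
1 9 8.881784197001252e-16 [-0.      0.0729  0.2979  0.      0.5098  0.3854  0.06    0.1196  0.324 ]
-1 9 0.08525057406646294 [ 0.007   0.0714  0.3051  0.0071  0.5135  0.3738  0.0479  0.7352 -0.3077]
0.06 elbow [0.284 0.111 0.713] wrist4 [0.611 0.153 0.504] w5 [0.611 0.153 0.384] tcp [0.611 0.153 0.06 ]
0.16 elbow [0.248 0.106 0.737] wrist4 [0.611 0.153 0.604] w5 [0.611 0.153 0.484] tcp [0.611 0.153 0.16 ]
0.26 elbow [0.227 0.103 0.749] wrist4 [0.611 0.153 0.704] w5 [0.611 0.153 0.584] tcp [0.611 0.153 0.26 ]
16.8083
```

The forearm stays above 0.5 m, so the rack isn't in its way; only the vertical wrist comes near it, about 8 cm off. Moving over the plate.

Run:
```python
from h import *
w=read_camera("wrist");print(w["hand_eye"].round(3)[:3,3])
T=np.array([.612,.153,.22]); qd=quat([0,0,-1],[.5,.87,0])
goto(T,qd); st("over")
T[2]=.11; move_l(T,qd,max_speed=.12); wait(.2); s=st("above plate")
w=read_camera("wrist"); S=read_camera("scene"); t=read_camera("top")
for n,p in(("w",w),("s",S),("t",t)): 
    for k in("beaker","plate"): print(n,k,[(np.round(d["position"],4),round(d["p"],2)) for d in landmark_of(p,k)[:1]])
cv2.imwrite("pics/w5.png",np.hstack([cv2.resize(w["frame"],(400,300)),cv2.resize(S["frame"][130:340,220:500],(400,300))])[:,:,::-1])
```

```text
[ 0.065 -0.001 -0.142]
over t 17.97 [0.6116 0.154  0.22  ] F [-0.2  0.3 -0.6] op 0.052 g 26.0
above plate t 19.23 [0.6124 0.1531 0.1107] F [-1.  -0.3 -1.8] op 0.052 g 26.0
w beaker [(array([0.6085, 0.1546, 0.0908]), 0.97)]
w plate []
s beaker [(array([0.6104, 0.1558, 0.0938]), 0.52)]
s plate [(array([0.615 , 0.157 , 0.0383]), 0.61)]
t beaker [(array([0.6101, 0.1533, 0.0925]), 0.67)]
t plate [(array([0.6125, 0.1555, 0.0396]), 0.61)]
```

View pics/w5.png

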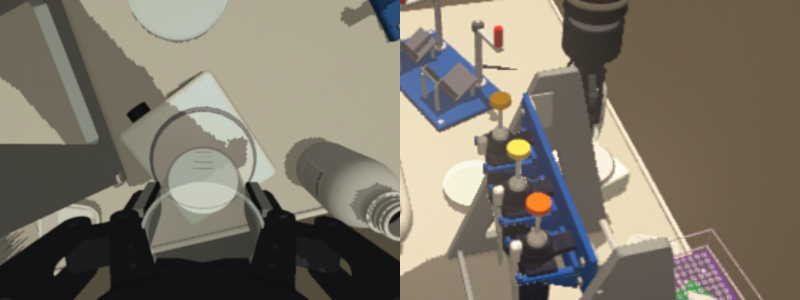

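The beaker hangs upright in the gripper at (203,190) in the left (wrist) half, centred over the plate at (205,150), with the bottle and rack clear. Lowering softly.

Run:
```python
from h import *
T=np.array([.6125,.1535,.066]); qd=quat([0,0,-1],[.5,.87,0])
r=move_l(T,qd,max_speed=.06,until_force=4); st(f"low {r}")
if not r:
    wait(.3); T[2]=.050; r=move_l(T,qd,max_speed=.012,until_force=2.5); st(f"touch {r}")
wait(.2); set_gripper(.058); st("rel1"); wait(.1); set_gripper(.072); st("rel")
p=read_state()["eef_pos"].copy(); p[2]=.13; move_l(p,qd,max_speed=.07); p[2]=.25; move_l(p,qd,max_speed=.15); wait(.2); st("up")
w=read_camera("wrist"); S=read_camera("scene"); t=read_camera("top")
for n,c in(("w",w),("s",S),("t",t)):
    for k in("beaker","knob_a","bottle","petri","boat"): print(n,k,[(np.round(d["position"],4),round(d["p"],2)) for d in landmark_of(c,k)[:2]])
cv2.imwrite("pics/w6.png",np.hstack([cv2.resize(w["frame"],(400,300)),cv2.resize(t["frame"][130:280,110:430],(400,188)) if 0 else cv2.resize(t["frame"][80:320,110:430],(400,300))])[:,:,::-1])
```

```text
low False t 20.57 [0.6128 0.1535 0.0663] F [ 0.1  0.2 -0.6] op 0.052 g 26.0
touch True t 21.63 [0.6125 0.1535 0.0579] F [-0.1 -0.3  5. ] op 0.0518 g 26.0
rel1 t 22.07 [0.6117 0.1534 0.057 ] F [ 0.8 -0.2  0.7] op 0.0581 g 0.0
rel t 22.46 [0.6118 0.1534 0.0571] F [-0.6 -0.3 -0. ] op 0.0721 g 0.0
up t 24.8 [0.6113 0.1534 0.2491] F [ 0.4  0.5 -0.7] op 0.0719 g 0.0
w beaker []
w knob_a [(array([0.5883, 0.3549, 0.1437]), 0.82), (array([ 0.6905,  0.2566, -0.0018]), 0.7)]
w bottle [(array([0.6943, 0.2559, 0.0009]), 0.94)]
w petri [(array([0.472 , 0.2131, 0.0056]), 0.59)]
w boat [(array([ 0.6146, -0.0189, -0.0009]), 0.95)]
s beaker [(array([0.6123, 0.1552, 0.0412]), 0.67)]
s knob_a [(array([0.5878, 0.3559, 0.1467]), 0.57), (array([0.5065, 0.5444, 0.1412]), 0.48)]
s bottle [(array([0.6938, 0.2588, 0.0029]), 0.57)]
s petri [(array([ 0.47  ,  0.2091, -0.0007]), 0.65)]
s boat []
t beaker [(array([0.6098, 0.1529, 0.0422]), 0.65)]
t knob_a [(array([0.5059, 0.5412, 0.1431]), 0.86), (array([0.5899, 0.3557, 0.144 ]), 0.59)]
t bottle [(array([ 0.6946,  0.2537, -0.0016]), 0.97)]
t petri [(array([0.474 , 0.2091, 0.0018]), 0.89)]
t boat []
```

View pics/w6.png

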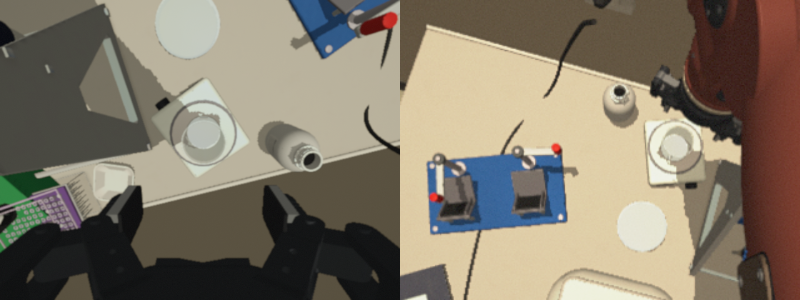

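The beaker stands upright and centred on the plate (left (205,135), right (677,147)). The keeper is at its end, about 1.5 rad, with its knob at (556,148). The other keeper and the loose things haven't moved.

```bash
python3 -c "
from workcell import *
print(sign_off())"
```

```text
the job is handed in; nothing more can be done
None
```

The job is handed in: the keeper over the beaker opened counterclockwise to its end stop (about 1.5 rad) and was left open, and the beaker (gripped at about 26 N) stands upright, centred on the stirrer's plate and released, with the other keeper and the loose things where they were, at about 25 s of the 51 s.

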